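Fit the lamp cap in the microscope lamp house

TASK

Fit the two-lug lamp cap into the round port of the microscope lamp house: line its two lugs up with the two slots, push it in until its disc sits flat on the port, turn it clockwise (seen from above) to the stop so that it is locked, and let go. Leave the other two caps where they are.

Things in the scene. Friction and masses are not known exactly. Their poses are not given: they have to be found in the camera images.
- lamp_cap: Cap to fit, loose, upright, the only one with 2 lugs. Origin: centre of underside. Going up (mm): nose cone r 16 to 24 (z 0-12), neck r 24 (to 28), black disc r 34 (28-34), grey grip bar 44 long (x) x 16 wide (y), z 34-70. Flat aluminium lugs along +x and -x (in line with the bar), 14 wide, z 12-18, out to r 48, so seen from above beyond the disc. About 0.18 kg; same after a half turn.
- plain_cap: Bystander, loose, upright: same nose, disc and grip bar as the lamp cap but no lugs. Origin: centre of its underside.
- three_lug_cap: Bystander, loose, upright: same nose, disc and grip bar as the lamp cap but three lugs, 120 deg apart. Origin: centre of its underside.
- lamp_house: Fixed white base 200 x 150 x 22 mm, fins at its +x end, with a black round port, outer r 59 mm, top 60 mm above the table. Origin: on the table under the port's axis. Port flange (aluminium, z 54-60 mm): opening r 29 with 2 slots along +x and -x, 33 wide, out to r 53; free groove below.
- port (a point): Centre of the port's top, 60 mm above the table; axes as lamp_house. With cap x along the slots (+-11 deg play, either way round; 5 mm sideways) the cap drops in until its disc rests on the flange, cap origin 28 mm below this point, lugs 4 mm clear under the flange. It then turns with light friction, clockwise from above only, to a hard stop 70 deg from the slots; lugs fully under from 50 deg.
Things that resemble listed ones, but are neither listed nor needed, are in the scene too. What is shaped like the lamp_cap but yellow is not meant.

How it is judged:
By the outcome, as a careful person would: the job done as asked, in the order asked, and still so for the second after the job is handed in, with the robot touching nothing.
It also fails if it takes over 40 s, if anything falls off the work surface, if the arm or the gripper's body presses on something with over 40 N, if the wrist force passes 120 N, or if a joint passes its speed limit or range.

ROBOT

A 7-joint arm with a two-finger parallel gripper is mounted at the origin on the work surface. World frame = base frame: x ahead of the robot, y to its left, z up, the work surface at z = 0. Lengths are in m, angles in degrees, forces in N, time in s.
With the tool pointing down it reaches from about 0.425 to 0.875 m from the base axis. Payload 4.7 kg.
Tool frame: the origin (TCP) lies midway between the tips of the shut fingers; the grasp point (between the pads) lies env.grip_point_offset behind it (env.grip_point_offset is the distance from the TCP to the grasp point, in m); x points along the fingers, y is the direction in which the jaws open and shut, and the axes are right-handed (so a half turn about x gives the same grasp; the last joint's range is limited). The gripper opens to 87 mm and grips with 3 to 60 N. Pads are 19 mm wide; open, the fingers measure 117 mm over their backs; the gripper's body (75 mm by 190 mm) begins 51 mm behind the grasp point.
Start: joints at [-68.234, 18.392, -4.016, 83.108, 1.295, 78.541, -3.26], TCP at [0.233, 0.607, 0.196] pointing down, gripper open.
Joint ranges: [-163.93, 163.93], [-17.29, 119.83], [-79.2, 71.16], [3.27, 140.29], [-89.18, 269.18], [5.43, 117.66], [-154.24, 154.24]. Speed limits (degrees/s): [147.25, 147.25, 180, 180, 180, 180, 180].

INTERFACE

Orientations are given as [roll, pitch, yaw] about the fixed x, y, z axes, in that order (R = Rz(yaw) Ry(pitch) Rx(roll)).
In Python, from cell import readout, read_camera, camera_params, sign_off, spot_in, pinpoint, env gives the robot as it stands.
- The arm moves only by the shell command python3 -m pendant 'ROWS' [OPENING] [FORCE]. ROWS is a JSON object of lists of equal length, an entry for each row: "xyz": the shift along the world's x, y, z in m, a list of three; "turn": the turn about the world's z in rad. A call has 1 to 10 rows; each row shifts and turns the pose as measured when the row begins; what a row does not reach is not made up. A row lasts 1/8 s, in which the tool goes at most 62.5 mm and 10.7 degrees, less where a joint would pass 70% of its speed; a pose out of reach is approached as far as the arm can. A call is refused whole if a number of a shift passes 0.0625 or a number of a turn 0.188, either way. A call with a gripper value outside its range is refused whole. OPENING is the opening, from 0 (shut) to 1 (fully open), set as the call begins (- or left out, the last holds). The fingers move at their own pace and stop on an object; FORCE is the grip in N (left out, the last holds). Time passes only in rows, so rows that do not move let the fingers close. It gives the time, the measured TCP pose, the force and the opening at its end, in the units of the state.
- readout.get_obs(): the state, without advancing time (a new reading comes with each control period).
- read_camera(name): name is "side" or "top" or "wrist"; returns the picture (480x640x3 uint8, red, green, blue); there is no depth.
- camera_params(name): a dict with "fx", "fy", "cx", "cy" (pixels), "rvec" (rotation vector, rad) and "tvec" (3), from world to camera coordinates, as OpenCV has them; the wrist camera has in their place "hand_eye" (4x4, takes a point from camera to tool coordinates, whose origin is the TCP and whose axes are the tool frame's). Camera axes: x right, y down, z forward; pixel columns grow to the right and rows downward; lengths in m; the calibration is good to about 2 mm. A picture is of the moment at which its call begins: read the wrist's pose just before it. camera_params takes no time and is no camera call.
- sign_off(): hands the job in, once; it reports no verdict.
Trained networks look in the newest picture that a camera, given by its name, has taken for a name from the list of things; names that differ only in an ending like _2 or _b are one class to them, and where a whole thing is asked for, a point or a joint stands for the part that bears it (a point fixed in the world has none). Each returns a list of dicts, best first, with "score" (0 to 1); they miss things now and then, are a little off and sometimes report something else, mostly with a low value. They report only what shows in the picture. A call takes as long as a camera call. They do not tell look-alikes from the thing itself.
- spot_in(camera, name): "at" ([x, y, z] in m, in the coordinates of the camera as it stood for that picture, good to about 4 mm: the middle of the surface that is visible of it).
- pinpoint(camera, name): "at" ([x, y, z] in m, in the coordinates of the camera as it stood for that picture, good to about 4 mm: a listed point, or the origin of a listed thing).
The state is a dict: "time_s": time; "qpos": joint angles; "joint_velocities": joint speeds; "effort": joint torques, N m; "tool_pos": TCP position; "tool_rot": TCP orientation; "force": force on the tool from outside, world axes, zero at the start; "wrist_torque": the same for the moment, N m; "grip_width": finger opening in m.
Only numpy, scipy, OpenCV 4.12 (cv2) and the standard library are available. Lean on these libraries where they do the work, as an engineer would, in place of code of your own. Each camera call takes 0.05 s, during which the arm holds its last target.

## Working session

There is one attempt and no reset: what is moved stays moved. The work goes in short steps, Python scripts to look and compute and a shell command to move; the robot and the scene stay as the last step left them, time stands still between calls to the robot, and variables do not carry over. Pictures are saved under pics/ and viewed, and the job is handed in when it is done.

```bash
ls; mkdir -p pics; python3 - <<'E'
from cell import readout, read_camera, camera_params, env
import cv2
print(env.grip_point_offset)
o=readout.get_obs()
for k in o: print(k,o[k])
for n in ("top","side","wrist"):
    im=read_camera(n); cv2.imwrite(f"pics/{n}0.png",im[:,:,::-1]); print(n,camera_params(n))
E
```

```text
pics
0.0187
time_s 0.0
qpos [-68.23385604  18.43936374  -4.01512174  83.17575462   1.29289705
  78.54137677  -3.25890987]
joint_velocities [ 0.04638679  0.0151222   0.09845711 -0.01159576 -0.02387137 -0.09179077
  0.08065753]
effort [ 1.41446471e-04 -4.91282523e+01 -4.03810563e-01 -3.12535608e+01
 -6.40455913e-02  4.35870280e-02  1.48503505e-04]
tool_pos [0.23231814 0.60640469 0.19535059]
tool_rot [ -87.99041139   89.88856319 -108.94650529]
force [-0.18585932 -0.43337582  0.23523504]
wrist_torque [ 0.00408683  0.07077545 -0.00989314]
grip_width 0.08735445373516448
top {'fx': 482.9963141671911, 'fy': 482.9963141671911, 'cx': 324.43455911542964, 'cy': 236.2667681695794, 'rvec': array([ 2.16375538, -2.15117395,  0.1128493 ]), 'tvec': array([0.02367125, 0.49796812, 0.72838581])}
side {'fx': 480.2002529202785, 'fy': 480.2002529202785, 'cx': 322.0281154210083, 'cy': 237.28211971084508, 'rvec': array([ 2.01336155, -0.55541924,  0.33437319]), 'tvec': array([-0.41047693,  0.19731568,  0.58164873])}
wrist {'fx': 364.4118908785155, 'fy': 364.4118908785155, 'cx': 310.20689295309705, 'cy': 237.31873600941137, 'hand_eye': array([[-2.32141414e-04, -2.93843167e-01,  9.55853618e-01,
        -1.86477610e-01],
       [ 9.99999409e-01,  9.47215104e-04,  5.34050353e-04,
         1.98354189e-04],
       [-1.06232603e-03,  9.55853177e-01,  2.93842773e-01,
        -8.08934195e-02],
       [ 0.00000000e+00,  0.00000000e+00,  0.00000000e+00,
         1.00000000e+00]])}
```

View pics/top0.png

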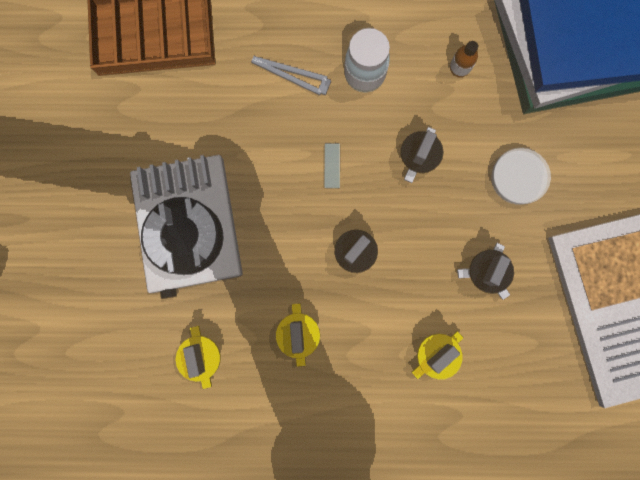

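View pics/side0.png

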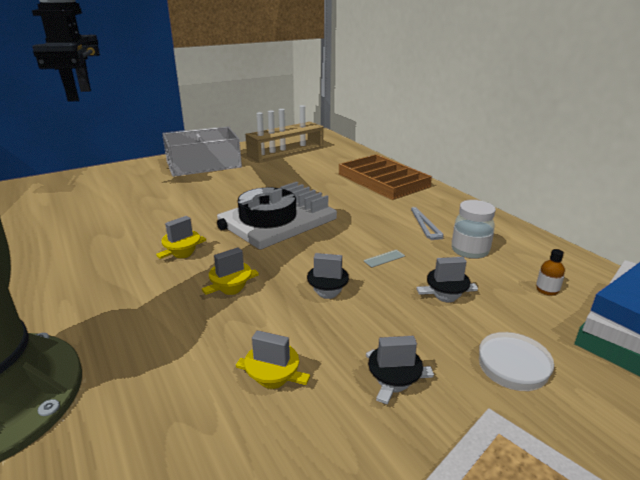

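View pics/wrist0.png

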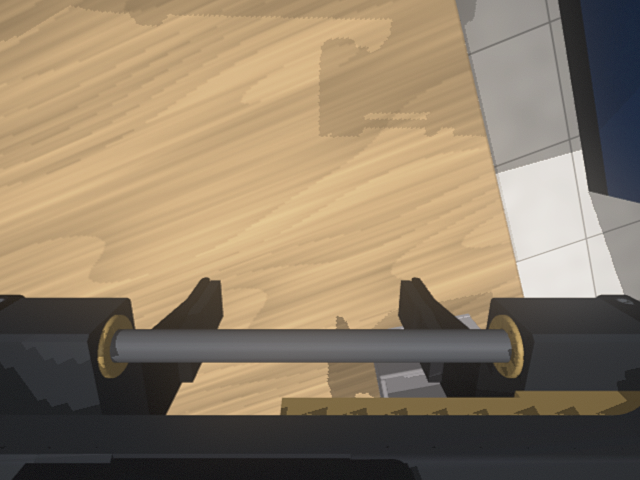

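Candidates with two lugs in the top view: black (422,152), yellow (198,358), yellow (298,336) and yellow (440,357). The other black caps are plain (356,251) and three-lug (491,271). Black (422,152), with lugs at (430,132) and (410,177), fits the description. I'll confirm it in an enlarged crop.

```bash
cat > h.py <<'E'
import numpy as np, cv2
from cell import camera_params
def cam(n):
    p=camera_params(n); K=np.array([[p['fx'],0,p['cx']],[0,p['fy'],p['cy']],[0,0,1]]); R=cv2.Rodrigues(np.array(p['rvec']))[0]
    return K,R,np.array(p['tvec'])
def ray(n,uv,z):
    K,R,t=cam(n); d=R.T@np.linalg.solve(K,[uv[0],uv[1],1]); c=-R.T@t
    return c+d*(z-c[2])/d[2]
def proj(n,P):
    K,R,t=cam(n); q=K@(R@np.array(P,float)+t); return q[:2]/q[2]
def toworld(n,pc):
    K,R,t=cam(n); return R.T@(np.array(pc)-t)
E
python3 - <<'E'
from h import *
from cell import *
im=cv2.imread('pics/top0.png')
a=cv2.resize(im[107:197,377:467],(400,400),interpolation=cv2.INTER_CUBIC)
b=cv2.resize(im[186:286,132:232],(400,400),interpolation=cv2.INTER_CUBIC)
cv2.imwrite('pics/crop0.png',np.hstack([a,b]))
read_camera('top')
for n in ('lamp_cap','port','lamp_house'):
    for f in (pinpoint,):
        for d in f('top',n)[:5]:
            w=toworld('top',d['at']); print(n,round(d['score'],2),w.round(4),proj('top',w).round())
print(readout.get_obs()['time_s'])
E
```

```text
lamp_cap 0.97 [0.3121 0.2194 0.0013] [202. 354.]
lamp_cap 0.93 [ 0.3124 -0.1445 -0.0016] [432. 355.]
lamp_cap 0.88 [ 0.346   0.0671 -0.0019] [299. 333.]
lamp_cap 0.56 [ 6.333e-01 -1.271e-01 -1.000e-04] [418. 157.]
port 0.59 [0.4938 0.2489 0.057 ] [177. 236.]
lamp_house 0.87 [0.495  0.2454 0.0007] [190. 239.]
0.35
```

View pics/crop0.png

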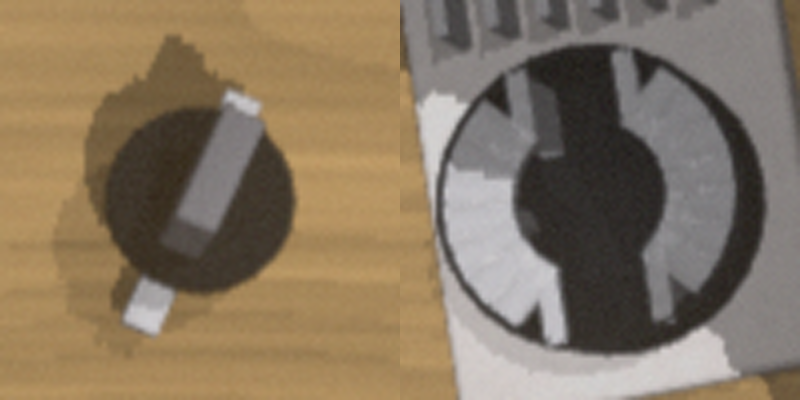

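The crop shows a black disc with exactly two aluminium lugs in line with the bar, so this is the lamp cap. On the right are the port and its slots. Next I'll measure both and overlay the model.

```bash
cat > ov.py <<'E'
from h import *
def circ(c,r,z,n=72):
    a=np.linspace(0,2*np.pi,n); return [(c[0]+r*np.cos(t),c[1]+r*np.sin(t),z) for t in a]
def loc(c,yaw,pts):
    y=np.radians(yaw); R=np.array([[np.cos(y),-np.sin(y)],[np.sin(y),np.cos(y)]])
    return [tuple(R@np.array(p[:2])+c[:2])+(p[2],) for p in pts]
def rect(x0,x1,y0,y1,z): return [(x0,y0,z),(x1,y0,z),(x1,y1,z),(x0,y1,z),(x0,y0,z)]
def cap(c,yaw,z0=0):
    return [circ(c,.034,z0+.034),loc(c,yaw,rect(-.022,.022,-.008,.008,z0+.07)),loc(c,yaw,rect(-.048,.048,-.007,.007,z0+.018))]
def port(c,yaw):
    s=np.sqrt(.029**2-.0165**2)
    return [circ(c,.059,.06),circ(c,.029,.06),loc(c,yaw,rect(-.053,-s,-.0165,.0165,.06)),loc(c,yaw,rect(s,.053,-.0165,.0165,.06))]
def draw(n,im,polys,box,S):
    x,y,w,h=box
    o=cv2.resize(im[y:y+h,x:x+w],(w*S,h*S),interpolation=cv2.INTER_CUBIC)
    for i,p in enumerate(polys):
        q=np.array([(proj(n,a)-[x,y]+.5)*S for a in p]).astype(np.int32)
        cv2.polylines(o,[q],False,[(0,0,255),(0,255,0),(255,100,0),(255,0,255)][i%4],1)
    return o
E
cat > m.py <<'E'
from ov import *
c=ray('top',(422,152),.034)
f=lambda u,v:(377+u*.225-.5,107+v*.225-.5)
t1=ray('top',f(242,100),.018);t2=ray('top',f(147,318),.018)
b1=ray('top',f(243,118),.070);b2=ray('top',f(195,222),.070)
yaw=np.degrees(np.arctan2(*(t1-t2)[[1,0]])); yb=np.degrees(np.arctan2(*(b1-b2)[[1,0]]))
print('cap',c,(t1+t2)/2,np.linalg.norm(t1-t2),yaw,yb)
g=lambda u,v:(132+(u-400)*.25-.5,186+v*.25-.5)
p=ray('top',g(601,199),.06)
e=[g(620,55),g(665,125)]
la=ray('top',g(515,68),.06);lb=ray('top',g(558,345),.06);ra=ray('top',g(612,50),.06)
print('port',p,np.linalg.norm(ray('top',g(437,199),.06)-ray('top',g(766,199),.06))/2)
E
python3 - <<'E'
from m import *
im=cv2.imread('pics/top0.png')
cv2.imwrite('pics/ov1.png',np.hstack([draw('top',im,cap(c,yb),(377,107,90,90),4),draw('top',im,port(p,-9),(132,186,100,90),4)]))
E
```

```text
cap [ 0.63249331 -0.12729143  0.034     ] [ 0.63492376 -0.12767015  0.018     ] 0.08918707172915064 -23.707638443575945 -24.910816476582372
port [0.49462965 0.2413087  0.06      ] 0.062168048099653817
```

View pics/ov1.png

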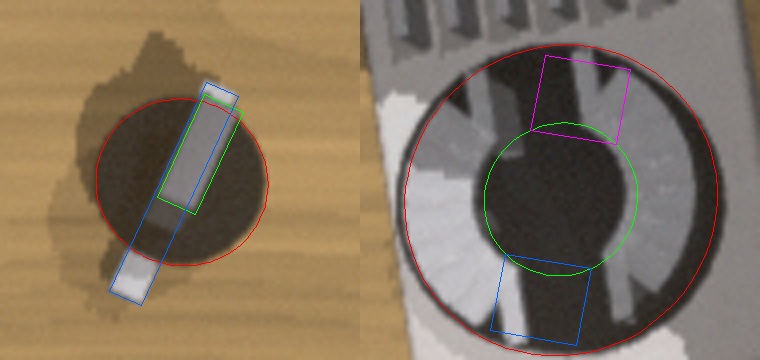

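The cap overlay fits at yaw about -24.5. The port needs a yaw of about +8 (my sign was wrong) and a shift of roughly 3 px to the left.

```bash
python3 - <<'E'
from m import *
im=cv2.imread('pics/top0.png')
p=ray('top',(132+(548-360)/4-.5,186+194/4-.5),.06); print(p)
im=cv2.convertScaleAbs(im,alpha=1.6,beta=10)
cv2.imwrite('pics/ov2.png',np.hstack([draw('top',im,port(p,7),(132,186,100,90),4),draw('top',im,port(p,10),(132,186,100,90),4)]))
E
```

```text
cap [ 0.63249331 -0.12729143  0.034     ] [ 0.63492376 -0.12767015  0.018     ] 0.08918707172915064 -23.707638443575945 -24.910816476582372
port [0.49462965 0.2413087  0.06      ] 0.062168048099653817
[0.49650113 0.24629998 0.06      ]
```

View pics/ov2.png

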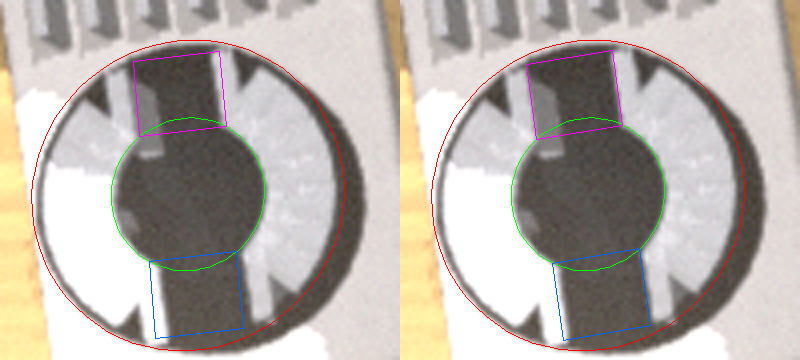

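```bash
python3 - <<'E'
from scipy.spatial.transform import Rotation as R
import numpy as np
from cell import readout
o=readout.get_obs(); M=R.from_euler('xyz',o['tool_rot'],degrees=True).as_matrix(); print(M.round(3))
print('jaw az',np.degrees(np.arctan2(M[1,1],M[0,1])),'az',np.degrees(np.arctan2(o['tool_pos'][1],o['tool_pos'][0])))
E
```

```text
[[-0.     0.358  0.934]
 [-0.     0.934 -0.358]
 [-1.    -0.     0.   ]]
jaw az 69.04415943778338 az 69.03899095622597
```

Plan: turn the jaw azimuth from 69° to 65.5° for the grasp, then to about 99.5° for insertion, then to 29.5° at the stop. All of these are within joint 7's range. I'll move over the cap now.

```bash
python3 -m pendant '{"xyz":[[0.029,-0.053,0],[0.029,-0.053,0],[0.029,-0.053,0],[0.029,-0.053,0],[0.029,-0.053,0],[0.029,-0.053,0],[0.029,-0.053,0],[0.029,-0.053,0],[0.029,-0.053,0],[0.029,-0.053,0]],"turn":[-0.06,0,0,0,0,0,0,0,0,0]}' 1 30
```

```text
time_s: 1.6
tool_pos: [0.5251, 0.0646, 0.1972]
tool_rot: [82.3, 89.6, 58.4]
force: [1.1, 1.3, -0.1]
grip_width: 0.0868
```

```bash
python3 -m pendant '{"xyz":[[0.028,-0.05,0],[0.028,-0.05,0],[0.028,-0.05,0],[0.022,-0.04,0],[0,0,0]],"turn":[0,0,0,0,0]}'; python3 - <<'E'
from scipy.spatial.transform import Rotation as R
import numpy as np, cv2
from cell import *
o=readout.get_obs(); M=R.from_euler('xyz',o['tool_rot'],degrees=True).as_matrix()
print('jaw az',np.degrees(np.arctan2(M[1,1],M[0,1])),o['tool_pos'],o['time_s'],o['qpos'].round(1))
cv2.imwrite('pics/w1.png',read_camera('wrist')[:,:,::-1])
np.savez('w1.npz',M=M,p=o['tool_pos'])
E
```

```text
time_s: 2.22
tool_pos: [0.6346, -0.1379, 0.198]
tool_rot: [50.2, 89.6, 26.0]
force: [0.3, 0.5, 0.7]
grip_width: 0.087
jaw az 65.78581433841447 [ 0.63457375 -0.13788324  0.19804803] 2.225 [-16.1  19.8  33.8  84.6 -11.4  78.6  84.1]
```

View pics/w1.png

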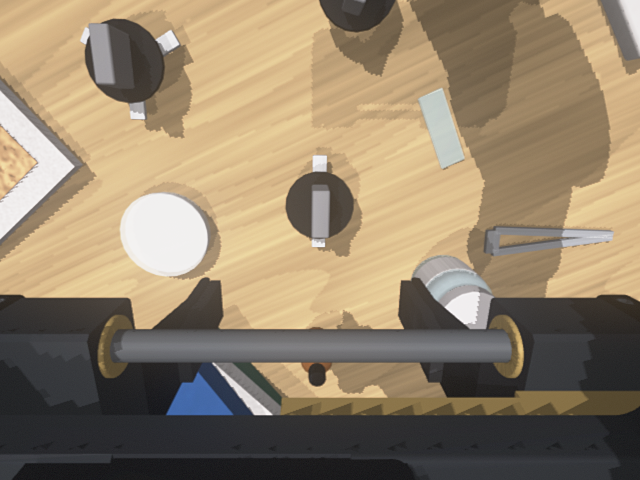

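The wrist view shows the black two-lug cap at (320,205) with its bar upright, so the jaws are aligned with it. I'll measure it from here, and check how close the jar at (450,280) is to the gripper.

```bash
cat >> h.py <<'E'
def wray(M,p,uv,z):
    q=camera_params('wrist'); H=np.array(q['hand_eye'])
    d=np.array([(uv[0]-q['cx'])/q['fx'],(uv[1]-q['cy'])/q['fy'],1])
    c=M@H[:3,3]+p; d=M@(H[:3,:3]@d)
    return c+d*(z-c[2])/d[2]
E
python3 - <<'E'
from h import *
f=np.load('w1.npz');M,p=f['M'],f['p']
for nm,uv,z in (('disc L',(286,205),.034),('disc R',(353.5,205),.034),('disc top',(320,171),.034),('disc bot',(320,238),.034),('lugtip far',(319.5,155),.018),('lugtip near',(318,247),.018),('barTopEndL',(320.5,185),.07),('bar near',(320.5,211),.07)):
    print(nm,wray(M,p,uv,z).round(4))
print('jar',ray('top',(369,48),.08),ray('top',(369,48),.1), wray(M,p,(465,305),.08))
im=cv2.imread('pics/w1.png')[140:265,250:390]; cv2.imwrite('pics/w1c.png',cv2.resize(im,None,fx=4,fy=4,interpolation=cv2.INTER_CUBIC))
E
```

```text
disc L [ 0.6204 -0.1561  0.034 ]
disc R [ 0.6475 -0.0957  0.034 ]
disc top [ 0.6038 -0.1124  0.034 ]
disc bot [ 0.6651 -0.1393  0.034 ]
lugtip far [ 0.5913 -0.1069  0.018 ]
lugtip near [ 0.6782 -0.1468  0.018 ]
barTopEndL [ 0.6104 -0.1161  0.07  ]
bar near [ 0.6315 -0.1254  0.07  ]
jar [ 0.78183099 -0.04021306  0.08      ] [ 0.77125267 -0.03853545  0.1       ] [ 0.76656472 -0.0380128   0.08      ]
```

View pics/w1c.png

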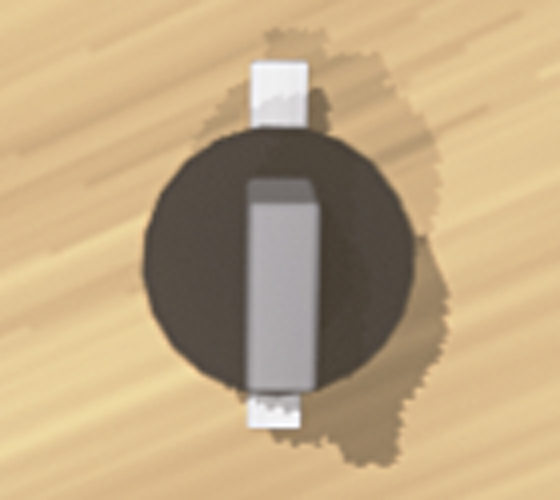

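The cap centre is (0.634, -0.1265) with yaw -24.6, and both cameras agree to within 2 mm. The jar is well clear. I'll descend.

```bash
python3 -m pendant '{"xyz":[[0,0.011,-0.03],[0,0,-0.045],[0,0,-0.03],[0,0,0]],"turn":[0,0,0,0]}' 1
```

```text
time_s: 2.78
tool_pos: [0.6342, -0.1152, 0.0918]
tool_rot: [76.4, 89.2, 52.8]
force: [0.9, 0.0, 0.6]
grip_width: 0.0872
```

```bash
python3 -m pendant '{"xyz":[[0,-0.011,0],[0,0,0],[0,0,0]],"turn":[0,0,0]}' 1; python3 - <<'E'
from scipy.spatial.transform import Rotation as R
import numpy as np, cv2
from cell import *
o=readout.get_obs(); M=R.from_euler('xyz',o['tool_rot'],degrees=True).as_matrix()
print('jaw az',np.degrees(np.arctan2(M[1,1],M[0,1])),o['tool_pos'],o['time_s'],o['joint_velocities'].round(1))
cv2.imwrite('pics/w2.png',read_camera('wrist')[:,:,::-1])
E
```

```text
time_s: 3.15
tool_pos: [0.6366, -0.1259, 0.0963]
tool_rot: [61.9, 88.9, 38.4]
force: [-0.1, 0.2, -0.5]
grip_width: 0.0873
jaw az 66.53919593436731 [ 0.63657622 -0.12589775  0.09631409] 3.15 [ 0.4 -0.5  0.6 -0.5  0.4  0.1 -0. ]
```

View pics/w2.png

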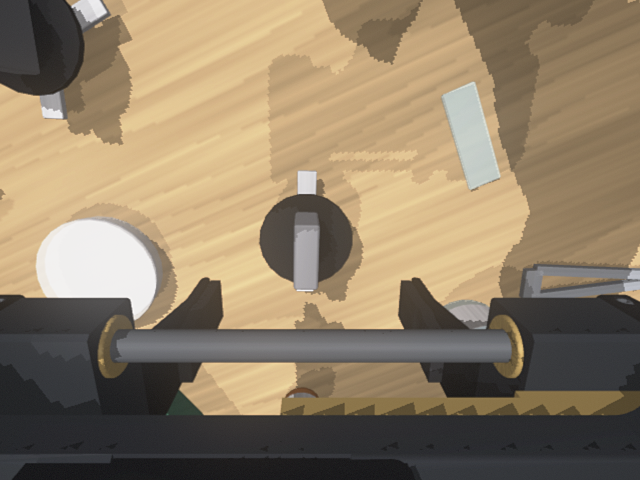

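The settled pose is centred on the bar at (306,250). I'll descend to z of about 0.041.

```bash
python3 -m pendant '{"xyz":[[-0.002,-0.001,-0.03],[0,0,-0.024],[0,0,0],[0,0,0]],"turn":[-0.015,0,0,0]}' 1
```

```text
time_s: 3.7
tool_pos: [0.6372, -0.1279, 0.0451]
tool_rot: [51.2, 88.6, 26.9]
force: [0.4, -0.9, -0.2]
grip_width: 0.0873
```

```bash
python3 -m pendant '{"xyz":[[-0.003,0.001,-0.004],[0,0,0]],"turn":[0,0]}' 1; python3 -m pendant '{"xyz":[[0,0,0],[0,0,0],[0,0,0],[0,0,0],[0,0,0]],"turn":[0,0,0,0,0]}' 0 30
```

```text
time_s: 3.95
tool_pos: [0.6351, -0.127, 0.0428]
tool_rot: [48.4, 88.5, 24.0]
force: [0.3, -0.0, 0.1]
grip_width: 0.0871
time_s: 4.58
tool_pos: [0.6359, -0.1271, 0.0438]
tool_rot: [46.8, 88.4, 22.4]
force: [0.8, 0.5, 0.6]
grip_width: 0.045
```

```bash
python3 -m pendant '{"xyz":[[0,0,0],[0,0,0],[0,0,0],[0,0,0],[0,0,0]],"turn":[0,0,0,0,0]}' 0 30
```

```text
time_s: 5.2
tool_pos: [0.6372, -0.1278, 0.0459]
tool_rot: [43.7, 88.3, 19.3]
force: [-0.1, -0.6, 1.8]
grip_width: 0.0016
```

The fingers shut on nothing. I'll look at why.

```bash
python3 - <<'E'
from cell import *
import cv2,numpy as np
a=read_camera('wrist');b=read_camera('side')
t=read_camera('top')
cv2.imwrite('pics/w3.png',a[:,:,::-1])
cv2.imwrite('pics/s3.png',b[:,:,::-1]);cv2.imwrite('pics/t3.png',t[:,:,::-1])
print(readout.get_obs()['qpos'].round(1),readout.get_obs()['tool_pos'])
E
```

```text
[-15.1  25.7  31.3  95.4 -15.9  61.7  86.6] [ 0.63715045 -0.1282038   0.04587419]
```

View pics/w3.png

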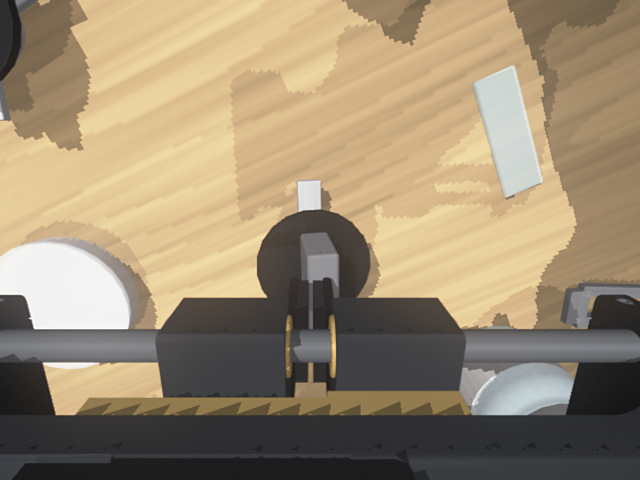

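View pics/s3.png

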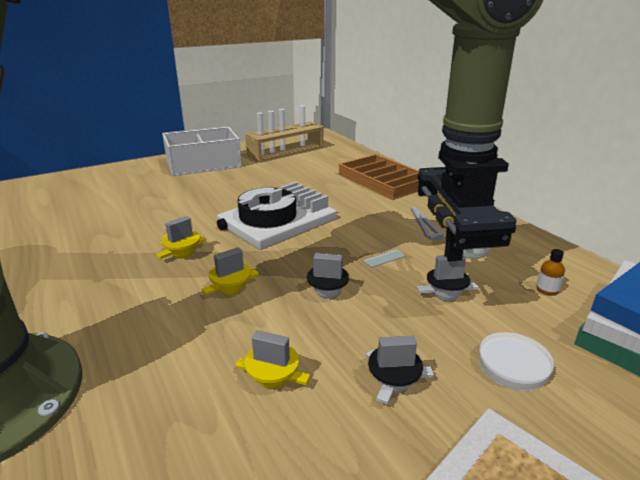

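View pics/t3.png

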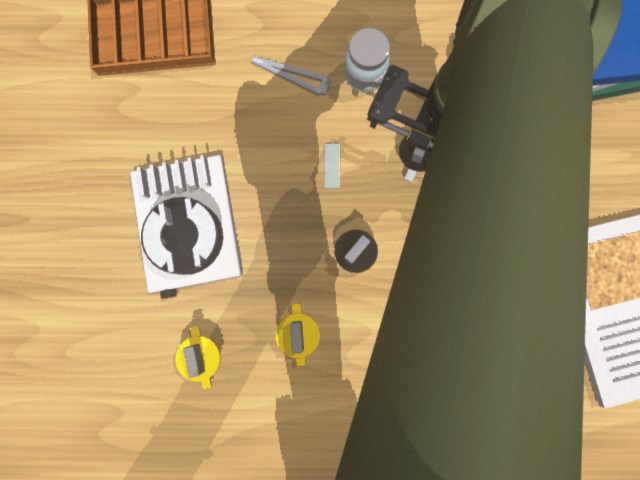

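```bash
python3 - <<'E'
from ov import *
from scipy.spatial.transform import Rotation as R
from cell import readout
o=readout.get_obs(); M=R.from_euler('xyz',o['tool_rot'],degrees=True).as_matrix(); p=o['tool_pos']
print(M.round(3),p)
K,Rr,t=cam('side'); print('sidecam at',-Rr.T@t)
print('TCP in side',proj('side',p),'10cm up',proj('side',p-.1*M[:,0]))
im=cv2.imread('pics/s3.png'); im0=cv2.imread('pics/side0.png')
c=(.634,-.1265)
tl=[[p,p-.1*M[:,0]]]
cv2.imwrite('pics/ov3.png',np.hstack([draw('side',im0,cap(c,-24.6),(395,200,100,120),4),draw('side',im,cap(c,-24.6)+tl,(395,200,100,120),4)]))
cv2.imwrite('pics/w3c.png',cv2.resize(cv2.imread('pics/w3.png')[170:420,240:400],None,fx=2.4,fy=2.4,interpolation=cv2.INTER_CUBIC))
E
```

```text
[[ 0.029  0.413  0.91 ]
 [ 0.01   0.911 -0.413]
 [-1.     0.021  0.022]] [ 0.63715045 -0.1282038   0.04587419]
sidecam at [ 0.13661401 -0.56668603  0.45381008]
TCP in side [451.00407087 272.07202084] 10cm up [459.09976655 215.31606724]
```

View pics/ov3.png

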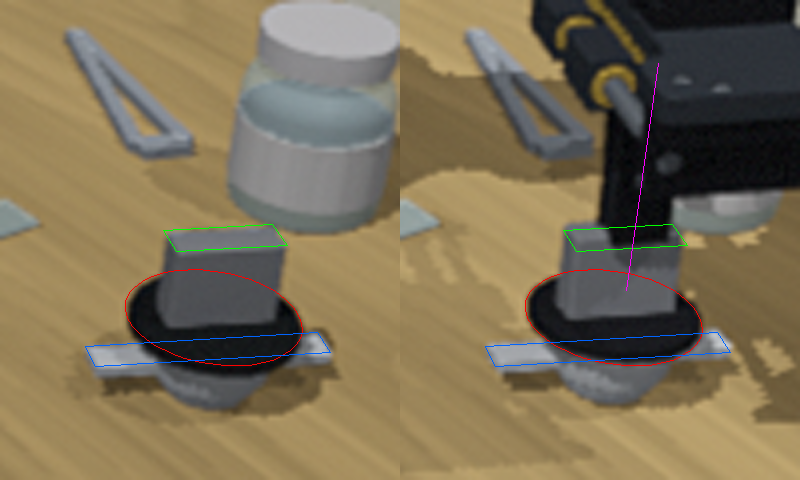

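View pics/w3c.png

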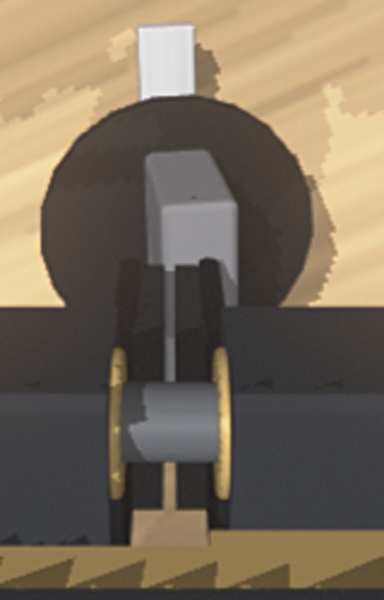

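The crops show the shut fingertips standing on top of the bar (z about 0.07), although tool_pos.z reads 0.046. The real tips therefore look about 20 mm above where I put them. The cap has not moved. I'll lift a little, open, and check the tip height in the side view.

```bash
python3 -m pendant '{"xyz":[[0,0,0.006],[0,0,0],[-0.003,0.001,0],[0,0,0],[0,0,0],[0,0,0],[0,0,0],[0,0,0]],"turn":[0,0,0,0,0,0,0,0]}' 1 30
python3 - <<'E'
from ov import *
from scipy.spatial.transform import Rotation as R
from cell import *
b=read_camera('side')[:,:,::-1].copy()
o=readout.get_obs(); M=R.from_euler('xyz',o['tool_rot'],degrees=True).as_matrix(); p=o['tool_pos']
print(p,o['tool_rot'],o['grip_width'],np.degrees(np.arctan2(M[1,1],M[0,1])))
P=lambda x,y,z:p+M@np.array([x,y,z])
tl=[[P(0,s*.0435,-.0095),P(0,s*.0435,.0095),P(-.05,s*.0435,.0095),P(-.05,s*.0435,-.0095),P(0,s*.0435,-.0095)] for s in (-1,1)]
tl+=[[P(-.0187,-.0435,0),P(-.0187,.0435,0)]]
cv2.imwrite('pics/s4.png',draw('side',b,tl,(370,160,160,140),5))
E
```

```text
time_s: 6.35
tool_pos: [0.6328, -0.1261, 0.0504]
tool_rot: [46.3, 88.4, 22.0]
force: [-0.7, 0.4, 0.4]
grip_width: 0.0728
[ 0.63279473 -0.12607411  0.05043022] [46.44187406 88.38841309 22.07517145] 0.0764490169995756 65.64461713064885
```

View pics/s4.png

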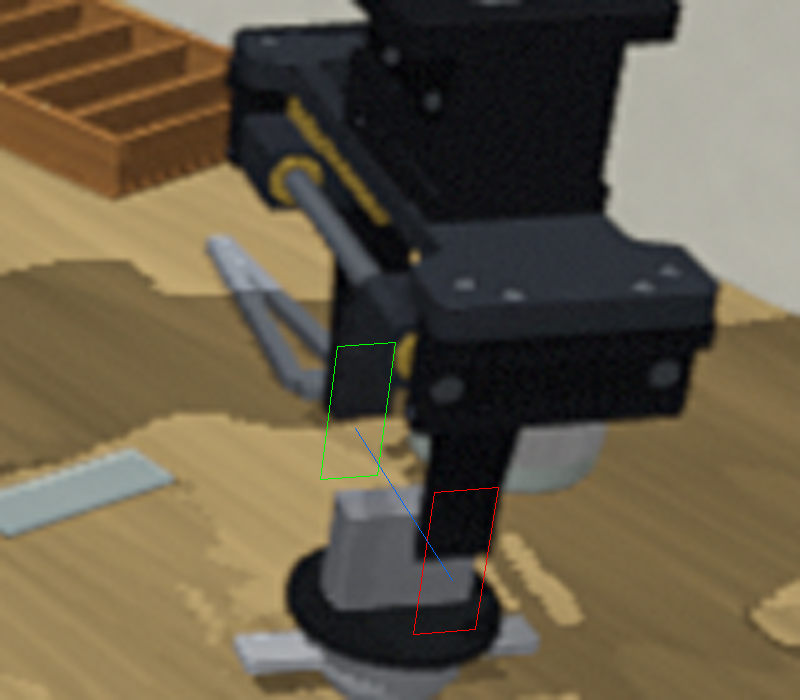

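The actual tips sit about 25 mm behind the reported TCP, because both fingers end well above their projected outlines. Sideways they agree. A reported z of about 0.017 will put the tips near 0.042, clear of the disc (0.034), with the gripper body above the bar.

```bash
python3 -m pendant '{"xyz":[[0.001,0,-0.018],[0,0,-0.016],[0,0,0],[0,0,0]],"turn":[0,0,0,0]}' 1 30
cat > sv.py <<'E'
from ov import *
import sys
from scipy.spatial.transform import Rotation as R
from cell import *
def snap(n,name,box=None,S=5,polys=()):
    b=read_camera(n)[:,:,::-1].copy()
    o=readout.get_obs(); M=R.from_euler('xyz',o['tool_rot'],degrees=True).as_matrix(); p=o['tool_pos']
    print(n,'t',round(o['time_s'],2),p.round(4),'tilt',np.degrees(np.arccos(-M[2,0])).round(2),'tilt axis xy',M[:2,0].round(3),'w',round(o['grip_width'],4),'jaw',np.degrees(np.arctan2(M[1,1],M[0,1])).round(2),'F',o['force'].round(1),'T',o['wrist_torque'].round(2),'q',o['qpos'].round(0))
    if box: b=draw(n,b,list(polys),box,S)
    cv2.imwrite(f'pics/{name}.png',b)
    return M,p
E
python3 -c "
from sv import *
snap('side','s5',(370,160,160,140))"
```

```text
time_s: 6.9
tool_pos: [0.6328, -0.1259, 0.0126]
tool_rot: [48.4, 88.5, 24.0]
force: [0.6, 0.3, -0.4]
grip_width: 0.087
side t 6.95 [ 0.6327 -0.1259  0.0126] tilt 1.48 tilt axis xy [0.024 0.011] w 0.0868 jaw 65.64 F [ 0.1 -0.2 -0.3] T [-0.02  0.    0.  ] q [-15.  28.  31.  97. -17.  59.  87.]
```

View pics/s5.png

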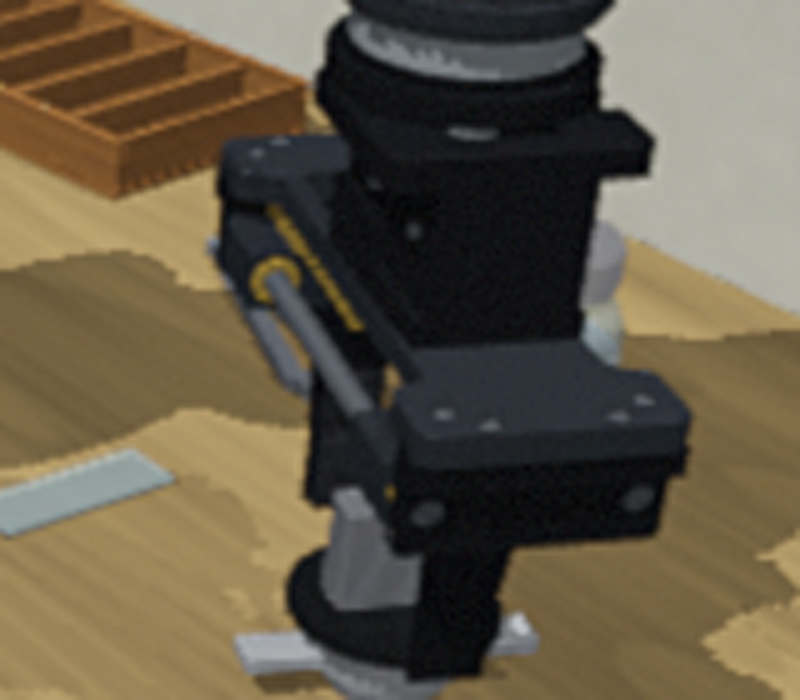

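```bash
python3 - <<'E'
from h import *
for nm,p,tgt in (('near',(.6148,-.1655),295),('far',(.6507,-.0863),260)):
    for z in (.0,.01,.02,.03,.04,.05): print(nm,z,proj('side',(p[0],p[1],z)).round(1))
# reference: bar base front, disc
E
```

```text
near 0.0 [453.7 312.7]
near 0.01 [454.6 307.4]
near 0.02 [455.5 302.1]
near 0.03 [456.4 296.7]
near 0.04 [457.4 291.2]
near 0.05 [458.3 285.7]
far 0.0 [435.5 281.1]
far 0.01 [436.2 276.2]
far 0.02 [436.9 271.1]
far 0.03 [437.7 266.1]
far 0.04 [438.4 260.9]
far 0.05 [439.1 255.7]
```

The tips are at z of about 0.036 here, too close to the disc. I'll raise 6 mm and close.

```bash
python3 -m pendant '{"xyz":[[0.001,0,0.006],[0,0,0],[0,0,0],[0,0,0],[0,0,0],[0,0,0],[0,0,0],[0,0,0],[0,0,0],[0,0,0]],"turn":[0,0,0,0,0,0,0,0,0,0]}' 0 35
```

```text
time_s: 8.2
tool_pos: [0.6349, -0.1263, 0.0206]
tool_rot: [45.7, 88.4, 21.3]
force: [0.6, 0.1, -0.5]
grip_width: 0.0158
```

The grip width is 15.8 mm, so the fingers are on the bar. Lift.

```bash
python3 -m pendant '{"xyz":[[0,0,0.02],[0,0,0.035],[0,0,0.035],[0,0,0]],"turn":[0,0,0,0]}'; python3 -c "
from sv import *
snap('side','s6',(370,120,160,150))"
```

```text
time_s: 8.7
tool_pos: [0.6342, -0.1263, 0.1158]
tool_rot: [45.9, 88.4, 21.5]
force: [-0.4, -0.1, -1.3]
grip_width: 0.0156
side t 8.75 [ 0.633  -0.1258  0.1138] tilt 1.45 tilt axis xy [0.023 0.011] w 0.0159 jaw 65.62 F [-0.5 -0.2 -1.9] T [-0.02  0.09  0.  ] q [-16.  22.  33.  92. -13.  69.  85.]
```

View pics/s6.png

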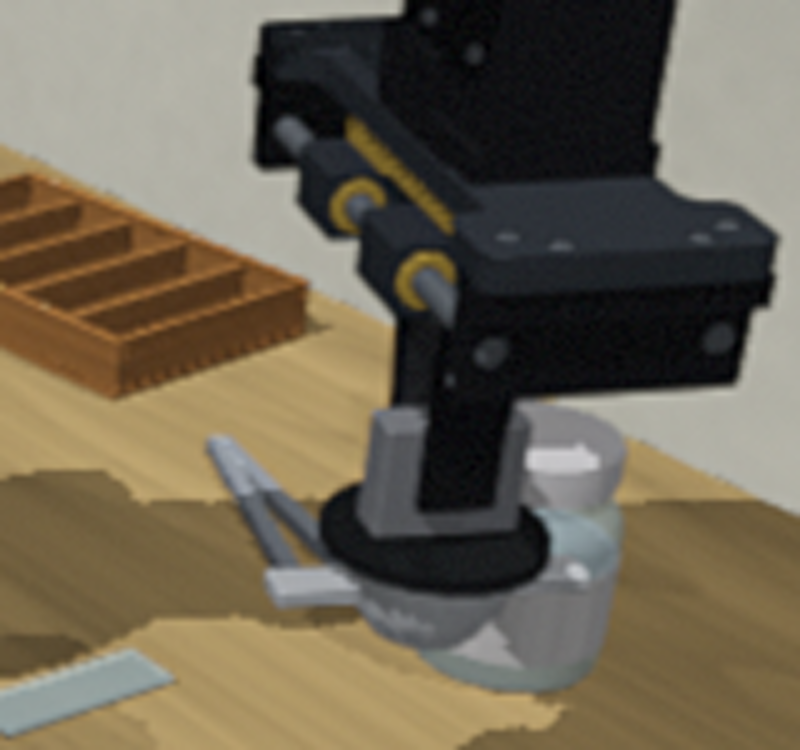

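Held: the width stays at 15.9 mm and the cap has risen about 93 mm. Now to the port, turning ccw by about 34°.

```bash
python3 -m pendant '{"xyz":[[-0.019,0.051,0.005],[-0.019,0.051,0],[-0.019,0.051,0],[-0.019,0.051,0],[-0.019,0.051,0],[-0.019,0.051,0],[-0.015,0.04,0],[0,0,0],[0,0,0]],"turn":[0.08,0.08,0.08,0.08,0.08,0.08,0.08,0,0]}'; python3 -c "
from sv import *
snap('top','t7')
c=(.496,.2456)
snap('side','s7',(200,120,160,130),5,port(c,9.7))"
```

```text
time_s: 9.88
tool_pos: [0.4885, 0.2266, 0.1083]
tool_rot: [85.7, 89.4, 94.4]
force: [0.1, -1.0, -1.1]
grip_width: 0.0158
top t 9.93 [0.4884 0.227  0.1083] tilt 0.68 tilt axis xy [-0.001  0.012] w 0.0157 jaw 98.67 F [-0.5  0.4 -2.4] T [ 0.03 -0.02 -0.  ] q [-43.   8.  17. 106.  -3.  66.  74.]
side t 9.97 [0.4888 0.2266 0.1085] tilt 0.69 tilt axis xy [-0.001  0.012] w 0.0161 jaw 98.62 F [-0.5  0.5 -2.2] T [ 0.03  0.01 -0.01] q [-43.   8.  17. 106.  -3.  66.  74.]
```

View pics/s7.png

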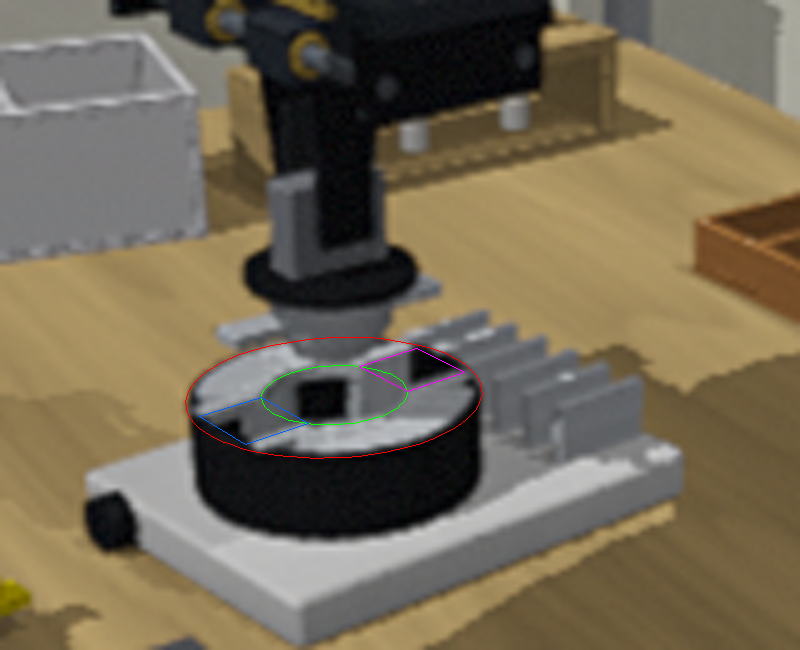

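View pics/t7.png

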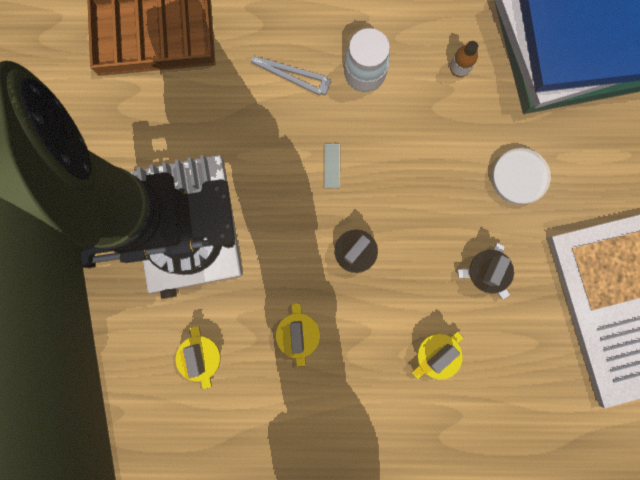

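The side view shows the cap held above the port, with the slots matching the overlay at yaw of about 9.7. I need a shift of (+0.007, +0.019) and +1°.

```bash
python3 -m pendant '{"xyz":[[0.007,0.019,0],[0,0,0],[0,0,0]],"turn":[0.017,0,0]}'; python3 -c "
from sv import *
c=(.496,.2456)
o=readout.get_obs();p=o['tool_pos']
snap('side','s8',(200,120,160,130),5,port(c,9.7)[:2]+cap(p,9.7,p[2]-.0206))
M,p=snap('wrist','w8')
"
```

```text
time_s: 10.35
tool_pos: [0.4978, 0.2447, 0.1083]
tool_rot: [82.7, 89.4, 92.1]
force: [0.7, -0.1, -1.2]
grip_width: 0.0155
side t 10.4 [0.4977 0.2451 0.1084] tilt 0.68 tilt axis xy [-0.     0.012] w 0.0155 jaw 99.42 F [ 0.9 -0.4 -1.9] T [ 0.09 -0.01  0.03] q [-43.  10.  17. 104.  -4.  66.  74.]
wrist t 10.45 [0.4976 0.2451 0.1084] tilt 0.68 tilt axis xy [-0.     0.012] w 0.0155 jaw 99.42 F [-0.7 -0.1 -0.9] T [-0.03  0.01 -0.  ] q [-43.  10.  17. 104.  -4.  66.  74.]
```

View pics/s8.png

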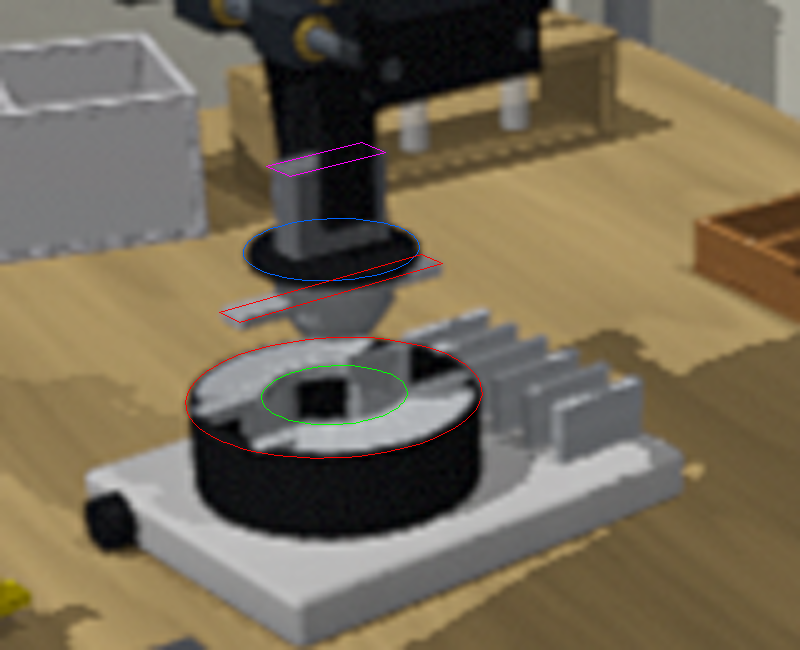

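View pics/w8.png

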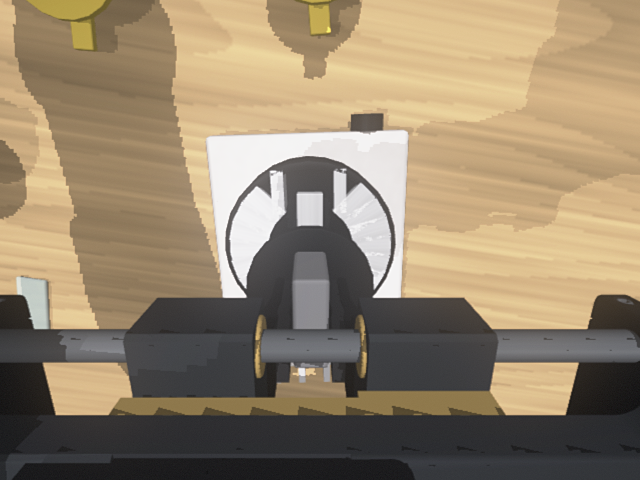

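In the wrist view the lug at (309,208) is centred between the slot edges (287 and 333), and the port rim is symmetric about column 310. I'll check the other axis from the rim points.

```bash
python3 - <<'E'
from h import *
from scipy.spatial.transform import Rotation as R
from cell import readout
o=readout.get_obs(); M=R.from_euler('xyz',o['tool_rot'],degrees=True).as_matrix(); p=o['tool_pos']
a=wray(M,p,(310,156),.06); l=wray(M,p,(226,240),.06); r=wray(M,p,(395,240),.06)
P=np.array([a,l,r])[:,:2]
# circle through 3 points
A=np.c_[2*P,np.ones(3)]; s=np.linalg.solve(A,(P**2).sum(1)); print(s[:2],np.sqrt(s[2]+s[0]**2+s[1]**2))
x=a+M[:,2]*.059; print('centre from front rim',x, 'lug tip',wray(M,p,(309.5,191),.1084-.0206+.018),'tip exp',p-M[:,2]*.048)
E
```

```text
[0.49239388 0.24536817] 0.057148935973547636
centre from front rim [0.49431349 0.24512359 0.06009615] lug tip [0.45025184 0.23701431 0.1058    ] tip exp [0.45020947 0.23720799 0.1083691 ]
```

```bash
python3 -m pendant '{"xyz":[[-0.002,0,-0.012],[0,0,-0.012],[0,0,0]],"turn":[0,0,0]}'; python3 -m pendant '{"xyz":[[0,0,-0.008],[0,0,-0.008],[0,0,0]],"turn":[0,0,0]}'
```

```text
time_s: 10.82
tool_pos: [0.4947, 0.2442, 0.0822]
tool_rot: [88.4, 89.4, 97.8]
force: [-0.7, -0.4, -1.3]
grip_width: 0.0156
time_s: 11.2
tool_pos: [0.4946, 0.2441, 0.0649]
tool_rot: [89.2, 89.4, 98.6]
force: [-0.5, -0.3, -0.9]
grip_width: 0.0157
```

```bash
python3 -m pendant '{"xyz":[[0.001,0.001,-0.006],[0,0,-0.005],[0,0,0]],"turn":[0,0,0]}'; python3 -c "
from sv import *
c=(.4955,.2453)
snap('side','s9',(200,120,160,130),5)
snap('wrist','w9')
"
```

```text
time_s: 11.58
tool_pos: [0.496, 0.2454, 0.0534]
tool_rot: [85.9, 89.3, 95.3]
force: [0.0, 0.5, -1.5]
grip_width: 0.0157
side t 11.62 [0.4962 0.2455 0.0537] tilt 0.67 tilt axis xy [-0.001  0.012] w 0.0158 jaw 99.38 F [-0.4 -0.5 -2.1] T [0.01 0.06 0.  ] q [-43.  13.  16. 107.  -5.  60.  75.]
wrist t 11.68 [0.4963 0.2455 0.0538] tilt 0.68 tilt axis xy [-0.     0.012] w 0.0159 jaw 99.38 F [-0.5 -0.  -0.2] T [0.01 0.02 0.04] q [-43.  13.  16. 107.  -5.  60.  75.]
```

View pics/s9.png

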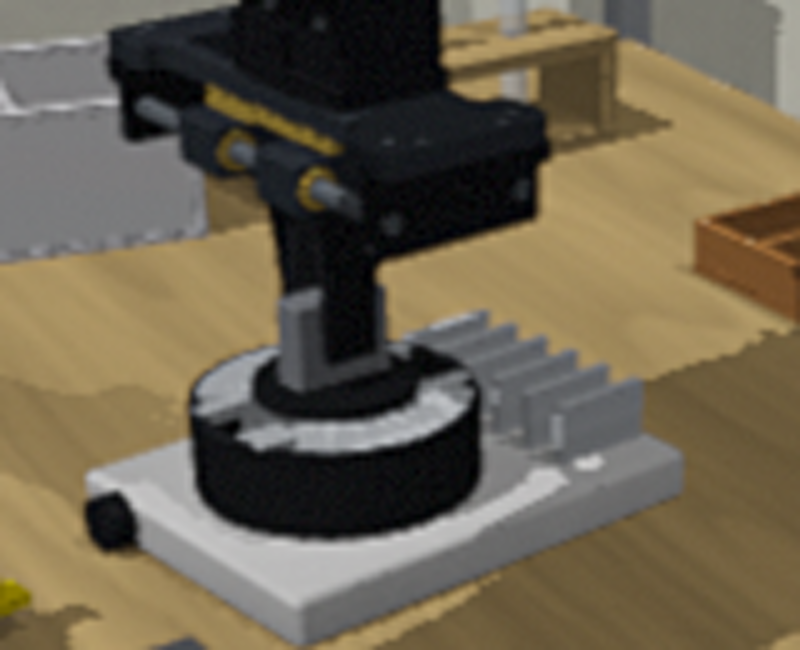

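View pics/w9.png

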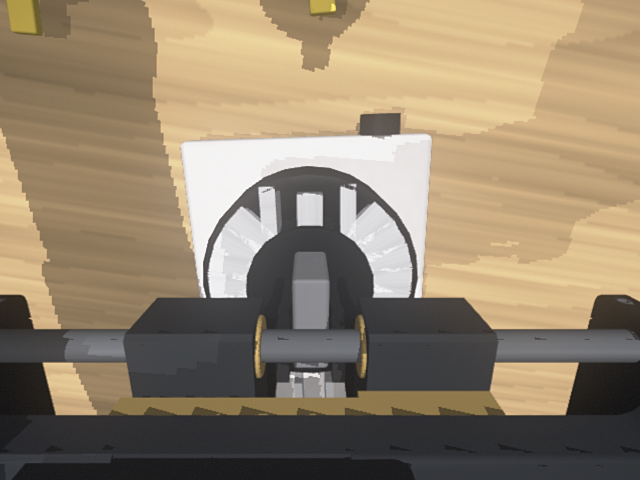

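The lug is inside the slot and the disc is nearly on the flange. I'll press lightly to seat it.

```bash
python3 -m pendant '{"xyz":[[0,0,-0.002],[0,0,-0.002]],"turn":[0,0]}'; python3 -m pendant '{"xyz":[[0,0,-0.002],[0,0,0]],"turn":[0,0]}'
```

```text
time_s: 11.92
tool_pos: [0.4965, 0.2458, 0.0525]
tool_rot: [83.1, 89.3, 92.5]
force: [-7.3, -3.9, 17.1]
grip_width: 0.0158
time_s: 12.18
tool_pos: [0.497, 0.246, 0.0534]
tool_rot: [79.5, 89.2, 88.9]
force: [0.2, 0.2, -1.6]
grip_width: 0.0158
```

It seated at z 0.0525 with 17 N upward reaction. Now I'll turn clockwise, keeping it slightly pressed.

```bash
python3 -m pendant '{"xyz":[[-0.0005,0,-0.001],[0,0,-0.001],[0,0,-0.001],[0,0,0]],"turn":[-0.15,-0.15,-0.15,0]}';python3 -c "
from sv import *
snap('wrist','w10')"
```

```text
time_s: 12.68
tool_pos: [0.5004, 0.2486, 0.0529]
tool_rot: [63.7, 88.7, 46.6]
force: [0.2, -0.2, -0.3]
grip_width: 0.0158
wrist t 12.72 [0.5003 0.2487 0.0528] tilt 1.3 tilt axis xy [0.016 0.017] w 0.0156 jaw 73.02 F [-0.1 -0.5  0.4] T [ 0.   -0.07 -0.05] q [-46.  13.  19. 108.  -6.  59.  49.]
```

```bash
python3 -m pendant '{"xyz":[[-0.004,-0.003,-0.0005],[-0.0005,-0.0005,-0.001],[-0.0005,-0.0005,-0.001],[0,0,0]],"turn":[-0.12,-0.15,-0.15,0]}';python3 -c "
from sv import *
snap('wrist','w11')"
```

```text
time_s: 13.22
tool_pos: [0.4999, 0.2451, 0.053]
tool_rot: [59.9, 88.2, 18.8]
force: [-1.2, -0.1, -0.3]
grip_width: 0.0158
wrist t 13.28 [0.5    0.2452 0.053 ] tilt 1.83 tilt axis xy [0.03 0.01] w 0.0159 jaw 48.96 F [0.6 0.1 1.3] T [-0.02  0.05  0.01] q [-49.  13.  22. 109.  -5.  58.  24.]
```

View pics/w11.png

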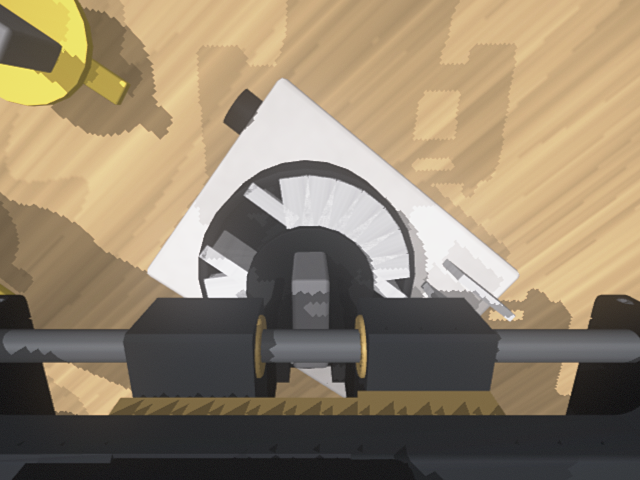

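The lug is now under the flange after about 50° of turn. I'll continue to the stop.

```bash
python3 -m pendant '{"xyz":[[-0.003,0,-0.0005],[-0.0005,-0.0005,-0.0005],[0,0,0]],"turn":[-0.13,-0.13,0]}';python3 -c "
from sv import *
snap('wrist','w12')"; python3 -m pendant '{"xyz":[[-0.001,0,-0.0005],[0,0,-0.0005]],"turn":[-0.12,-0.1]}';python3 -c "
from sv import *
snap('wrist','w13')"
```

```text
time_s: 13.65
tool_pos: [0.4987, 0.2441, 0.0531]
tool_rot: [58.9, 87.9, 3.3]
force: [0.4, 1.1, 0.7]
grip_width: 0.0157
wrist t 13.7 [0.4987 0.2441 0.053 ] tilt 2.05 tilt axis xy [0.036 0.002] w 0.0161 jaw 34.35 F [-0.1  1.2  1.8] T [-0.1   0.04 -0.03] q [-51.  13.  24. 109.  -5.  58.   9.]
time_s: 13.95
tool_pos: [0.498, 0.2441, 0.0529]
tool_rot: [57.4, 87.9, -10.5]
force: [-1.8, 0.6, 6.8]
grip_width: 0.0172
wrist t 14.0 [0.498  0.2441 0.0529] tilt 2.1 tilt axis xy [ 0.036 -0.007] w 0.0174 jaw 22.01 F [-1.9 -0.7  4.9] T [-0.31  0.37  1.13] q [-53.  13.  26. 109.  -5.  58.  -3.]
```

Torque rises to 1.1 N·m and the pads begin to twist on the bar at jaw 22°, so the cap is at the stop. Release.

```bash
python3 -m pendant '{"xyz":[[0,0,0],[0,0,0],[0,0,0],[0,0,0],[0,0,0]],"turn":[0,0,0,0,0]}' 0.6;python3 -c "
from sv import *
snap('wrist','w14')
snap('side','s14',(200,120,160,130),5)"
```

```text
time_s: 14.62
tool_pos: [0.4965, 0.2435, 0.0514]
tool_rot: [53.8, 88.1, -13.8]
force: [0.3, -0.9, -0.4]
grip_width: 0.0509
wrist t 14.68 [0.4965 0.2436 0.0515] tilt 1.95 tilt axis xy [ 0.033 -0.008] w 0.0516 jaw 22.39 F [-0.2 -0.8  1.2] T [-0.06  0.06 -0.  ] q [-53.  13.  26. 109.  -5.  58.  -3.]
side t 14.72 [0.4966 0.2436 0.0516] tilt 1.95 tilt axis xy [ 0.033 -0.008] w 0.0516 jaw 22.39 F [-0.6  0.4  1.3] T [-0.05  0.1   0.02] q [-53.  13.  26. 109.  -5.  58.  -3.]
```

View pics/w14.png

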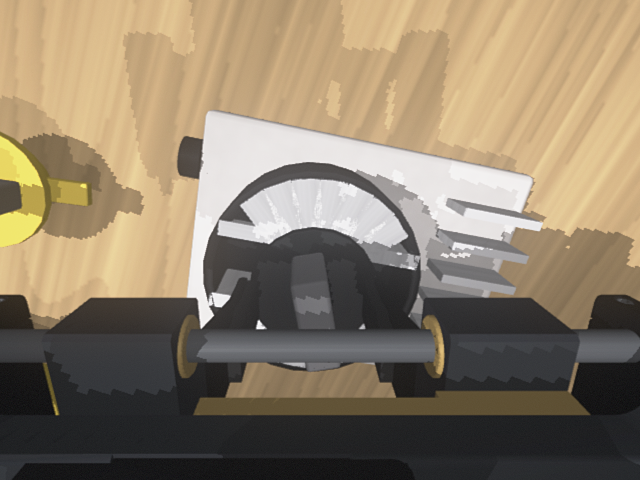

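View pics/s14.png

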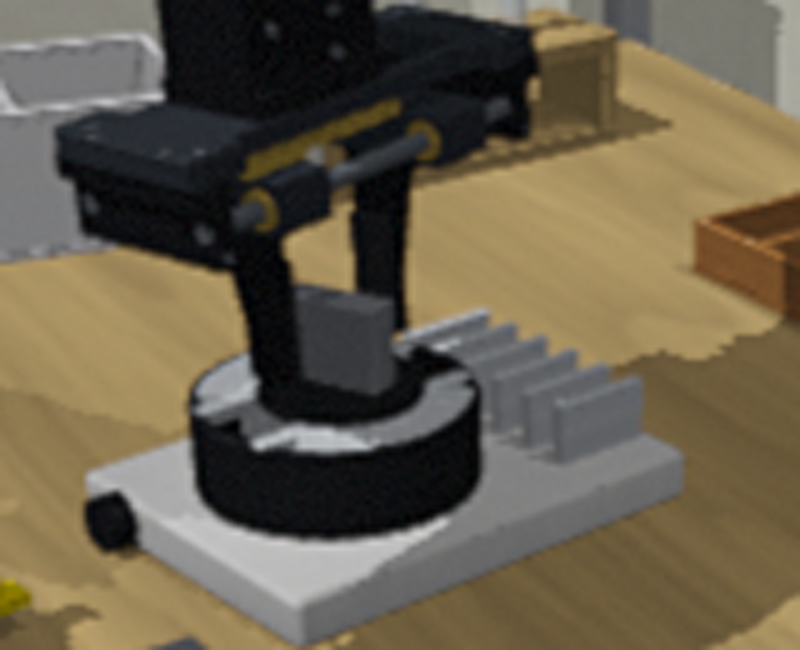

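The cap is freed and its disc sits flat. The bar stands about 7° back from the jaws, as expected after slipping at the stop. I'll retract upwards and check with the top camera.

```bash
python3 -m pendant '{"xyz":[[0,0,0.02],[0,0,0.03],[0,0,0.04],[0,0,0.04],[0.0,0.05,0.02],[0,0.06,0],[0,0.06,0],[0,0.05,0],[0,0,0]],"turn":[0,0,0,0,0,0,0,0,0]}'; python3 -c "
from sv import *
c=(.496,.2456)
b=read_camera('top')[:,:,::-1].copy(); cv2.imwrite('pics/t15.png',b)
b=cv2.convertScaleAbs(b,alpha=1.5,beta=15)
box=(132,186,100,90)
cv2.imwrite('pics/t15c.png',np.hstack([draw('top',b,[],box,4),draw('top',b,cap(c,-60.3,.032),box,4)]))
snap('side','s15',(200,120,160,130),5,cap(c,-60.3,.032)[:2])"
```

```text
time_s: 15.85
tool_pos: [0.4951, 0.4688, 0.207]
tool_rot: [58.9, 88.1, -8.9]
force: [-0.0, -1.0, 0.0]
grip_width: 0.0522
side t 15.95 [0.4977 0.4635 0.2079] tilt 2.04 tilt axis xy [ 0.035 -0.007] w 0.0523 jaw 21.86 F [ 0.4 -0.5 -0.9] T [-0.07  0.02 -0.02] q [-62.  21.  21.  79.  -6.  79. -19.]
```

View pics/t15.png

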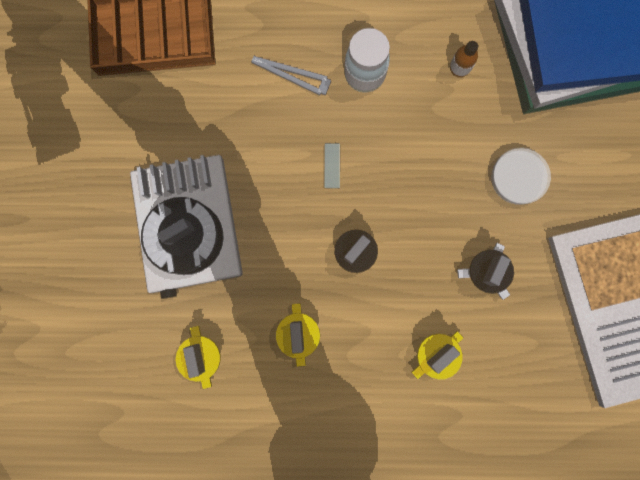

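View pics/t15c.png

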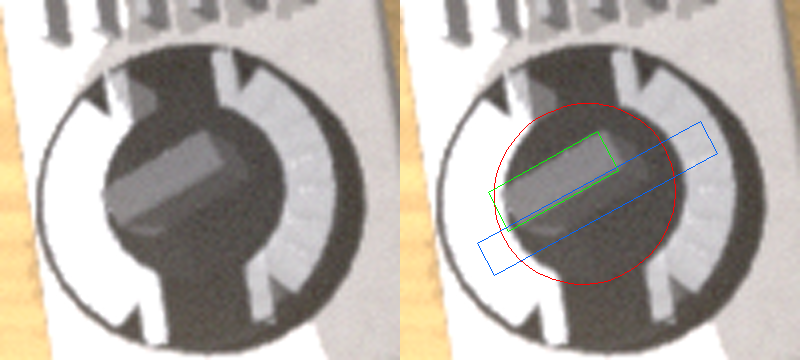

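View pics/s15.png

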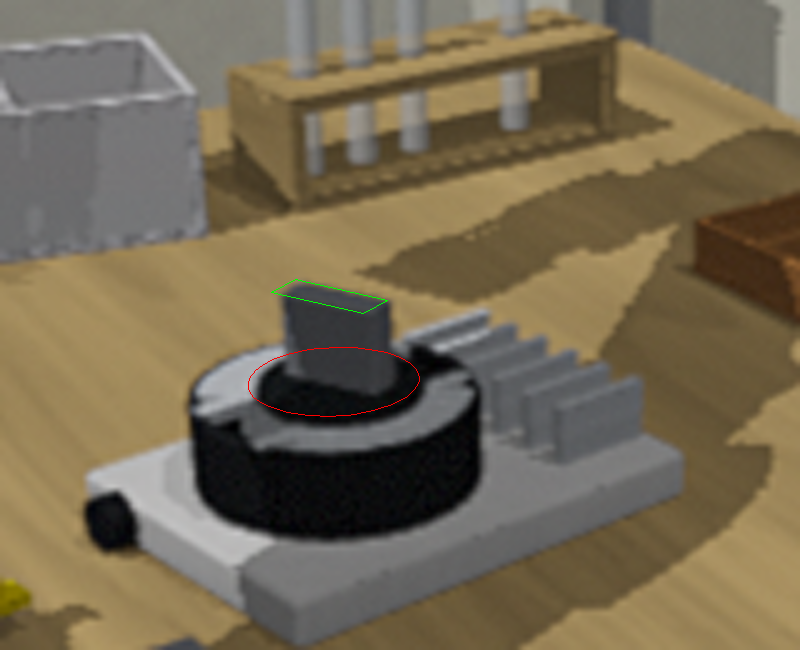

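The bar lies about 70° clockwise from the slots and the disc is flat. The other two black caps are unmoved at (356,251) and (491,271). I'll check the angle more closely on the saved picture.

```bash
python3 - <<'E'
from h import *
im=cv2.imread('pics/t15.png'); g=cv2.GaussianBlur(cv2.cvtColor(im,cv2.COLOR_BGR2GRAY),(0,0),0.7)
big=cv2.resize(g[186:276,132:232],None,fx=8,fy=8,interpolation=cv2.INTER_CUBIC)
for th in (70,75,80,85):
    m=((big>th)&(big<130)).astype(np.uint8)
    k=np.zeros_like(m); k[220:480,190:470]=1; m=cv2.morphologyEx(m*k,cv2.MORPH_OPEN,np.ones((25,25)))
    n,l,s,c=cv2.connectedComponentsWithStats(m)
    i=l[330,330]
    if i==0: print(th,'none'); continue
    r=cv2.minAreaRect(np.argwhere(l==i)[:,::-1].astype(np.float32)); b=cv2.boxPoints(r)
    e=[(b[j]+b[(j+1)%4])/2 for j in range(4)]
    a=(e[0],e[2]) if np.linalg.norm(e[0]-e[2])>np.linalg.norm(e[1]-e[3]) else (e[1],e[3])
    w=[ray('top',(132+(q[0]+.5)/8-.5,186+(q[1]+.5)/8-.5),.102) for q in a]
    d=w[1]-w[0]; print(th,np.linalg.norm(d).round(4),((w[0]+w[1])/2).round(4),'yaw',(np.degrees(np.arctan2(d[1],d[0]))%180-180).round(1))
E
```

```text
70 0.0448 [0.4964 0.2436 0.102 ] yaw -60.7
75 0.0438 [0.4964 0.2439 0.102 ] yaw -60.6
80 0.032 [0.493  0.2484 0.102 ] yaw -64.6
85 none
```

The bar measures 44 mm long with yaw -60.6°, against slots at +9.7°. That is 70° clockwise, the stop. Its centre is on the port axis to within 2 mm.

```bash
python3 -c "
from cell import *
o=readout.get_obs();print(o['time_s'],o['force'].round(1),o['joint_velocities'].round(1));print(sign_off())"
```

```text
15.95 [ 0.4 -0.5 -0.9] [ 1.3 -1.8  1.8  1.3  0.6  0.1  0.1]
the job is handed in; nothing more can be done
None
```

The two-lug lamp cap is in the port, seated, turned clockwise to the stop and released. I handed the job in at about 16 s of the 40 s allowed.

**Last checks:**
- **Lock angle:** the top picture puts the bar at yaw -60.6°, about 70° clockwise from the slots. A torque rise of about 1.1 N·m during the turn also showed the stop.
- **Seating:** the cap is centred on the port to within about 2 mm. Its disc looks flat in the side view, and it gave 17 N of upward reaction when I pressed it in.
- **Other caps:** the plain and three-lug caps sit at the same places in the top picture as before.
- **Robot:** the arm is clear and touching nothing.

**What disagreed:**
- **First grasp missed:** the fingers closed on top of the bar without moving the cap. The visible fingertips sit about 25 mm behind the reported tool point, contrary to the description. I corrected for that, and the second grasp held at 15.8 mm.
- **Camera estimates:** the port and cap positions differed by 2–4 mm between cameras, which is inside the fit's play.
- **Grip at the stop:** the fingers slipped about 7° on the bar once the cap reached the stop.

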